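# Flip the ink station marker to its green face

### The job

The yellow ink station has been cleaned: on the stand with the yellow base, push the red flag up from beneath its free end and over its hinge with the fingertips until it lies fully down on the other side with its green face up. Only push it, do not pinch the flag; keep the stand standing where it is, leave the blue stand's flag showing red, and do not disturb the other things on the bench.

Things in the scene. Friction and masses are not known exactly. Their poses are not given: they have to be found in the camera images.
- yellow_stand: loose yellow-painted flip-marker stand, 1.2 to 2 kg, free on the table: base 110 (own x) x 130 (own y) x 14 mm high. The hinge axis runs along own x, 75 mm up over the base's middle. Two rubber-topped stop pillars (18 x 14 mm, 46 mm either side of the axis along own y, tops at 71 mm) hold the flag level at each end of its swing. Origin: centre of the base's underside; z up
- yellow_flag (a joint): hinge of the yellow stand's flag, rad: 0 = level on the stand's own -y side, red face up; pi/2 = straight up; 3.14 = level on the own +y side, green face up; it stops at both ends. The hinge is stiff: the flag stays at whatever angle it is left and turns with 0.2 to 1.3 N at its free edge. It starts at 0 to 0.25
- yellow_hinge (a point): point on the yellow stand's hinge axis, 75 mm above the table, midway between the two upright cheeks that carry it (each 6 mm thick, 26 mm along own y, centres 74 mm apart along own x, tops 86 mm above the table)
- yellow_edge (a point): middle of the free edge of the yellow flag (mid-thickness), 105 mm from the hinge axis; it moves with the flag. The flag is a stiff plate 56 mm wide, 7 mm thick (4 mm at its edges); lying level it sticks out 40 mm beyond the base, with open air beneath its free end
- blue_stand: loose blue-painted flip-marker stand, 1.2 to 2 kg, free on the table: base 110 (own x) x 130 (own y) x 14 mm high. The hinge axis runs along own x, 75 mm up over the base's middle. Two rubber-topped stop pillars (18 x 14 mm, 46 mm either side of the axis along own y, tops at 71 mm) hold the flag level at each end of its swing. Origin: centre of the base's underside; z up
- blue_flag (a joint): hinge of the blue stand's flag, rad: 0 = level on the stand's own -y side, red face up; pi/2 = straight up; 3.14 = level on the own +y side, green face up; it stops at both ends. The hinge is stiff: the flag stays at whatever angle it is left and turns with 0.2 to 1.3 N at its free edge. It starts at 0 to 0.25
- blue_hinge (a point): point on the blue stand's hinge axis, 75 mm above the table, midway between the two upright cheeks that carry it (each 6 mm thick, 26 mm along own y, centres 74 mm apart along own x, tops 86 mm above the table)
- blue_edge (a point): middle of the free edge of the blue flag (mid-thickness), 105 mm from the hinge axis; it moves with the flag. The flag is a stiff plate 56 mm wide, 7 mm thick (4 mm at its edges); lying level it sticks out 40 mm beyond the base, with open air beneath its free end
- yellow_red_face: the red panel of the yellow flag, 42 x 77 x 1.5 mm, set 8 mm or more inside the flag's edges; its origin is the panel's centre, 57 mm from the hinge axis along the flag. Faces up at the start
- yellow_green_face: the green panel of the yellow flag, 42 x 77 x 1.5 mm, set 8 mm or more inside the flag's edges; its origin is the panel's centre, 57 mm from the hinge axis along the flag. Faces down at the start
- yellow_tin: bystander: closed ink tin with a yellow band and pale lid, 72 mm across, 55 mm high; origin: centre of underside
- blue_tin: bystander: closed ink tin with a blue band and pale lid, 72 mm across, 55 mm high; origin: centre of underside
- roller: bystander: hand inking roller, black rubber drum 48 mm across and 120 mm long along its own y, yellow handle reaching 155 mm to its own -x, under 50 mm high; origin: under the drum's middle on the table
- ink_knife: bystander: ink knife with dark wooden handle, about 200 mm long along its own x, under 30 mm high; origin: on the table under its middle
- type_block: bystander: small wooden printing block 50 x 36 x 22 mm; origin: centre of underside
- setting_stick: bystander: steel typesetting stick, a shallow tray 50 x 200 mm (long along own y), under 30 mm high; origin: centre of underside
Mind the look-alikes: they are no part of the job. There is more than one size of the yellow_stand; the job needs the larger. Leave any turquoise look-alike of the blue_stand alone.

How it is judged:
By the outcome, as a careful person would: the job done as asked, in the order asked, and still so for the second after the job is handed in, with the robot touching nothing.
It also fails if it takes over 40 s, if anything falls off the work surface, if the arm or the gripper's body presses on something with over 40 N, if the wrist force passes 120 N, or if a joint passes its speed limit or range.

### The arm

A 6-joint arm with a two-finger parallel gripper is mounted at the origin on the work surface. World frame = base frame: x ahead of the robot, y to its left, z up, the work surface at z = 0. Lengths are in m, angles in degrees, forces in N, time in s.
With the tool pointing down it reaches from about 0.25 to 0.725 m from the base axis. Payload 9.7 kg.
Tool frame: the origin (TCP) lies midway between the tips of the shut fingers; the grasp point (between the pads) lies 19 mm behind it (grip_point_offset is the distance from the TCP to the grasp point, in m); y points along the fingers, z is the direction in which the jaws open and shut, and the axes are right-handed (so a half turn about y gives the same grasp; the last joint's range is limited). The gripper opens to 85 mm and grips with 20 to 120 N. Pads are 22 mm wide; open, the fingers measure 114 mm over their backs; the gripper's body (76 mm by 85 mm) begins 54 mm behind the grasp point. The pads swing forward as they close: fully open they stand 13 mm farther back than shut.
Start: joints at [-63.14, 4.979, 10.078, 95.1, 0, 90], TCP at [0.248, -0.491, 0.231] pointing down, gripper open.
Joint ranges: [-179.16, 179.16], [-48.56, 103.87], [-65.8, 70.77], [-126.05, 130.52], [-82.76, 87.17], [-180, 180]. Speed limits (degrees/s): [127.2, 127.2, 147.25, 180, 180, 180].

### API

Orientations are given as [roll, pitch, yaw] about the fixed x, y, z axes, in that order (R = Rz(yaw) Ry(pitch) Rx(roll)).
In Python, from workcell import get_obs, camera, job_done, grip_point_offset gives the robot as it stands.
- The arm moves only by the tool move_arm, never from a script. Its argument "deltas" is a list that holds one entry, the list of rows, each a list of 4 numbers: the shift along the tool's x, y, z in m, then the turn about the tool's y in degrees. A call has 1 to 5 rows; each row is the pose to reach, as a shift and turn from the pose commanded when the call began, along the tool's axes at that moment; what a row does not reach only later rows make up. A row lasts 1/10 s, in which the tool goes at most 50 mm and 8.59 degrees, less where a joint would pass 70% of its speed; a pose out of reach is approached as far as the arm can. A call with a gripper value outside its range is refused whole. "claw" is the finger opening in m, from 0 to 0.0854, set as the call begins (left out, the last holds). The fingers move at their own pace and stop on an object; "newtons" is the grip in N (left out, the last holds). Time passes only in rows, so rows that repeat a pose let the fingers close. It gives the time, the measured TCP pose, the force and the opening at its end, in the units of the state.
- get_obs(): the state, without advancing time (a new reading comes with each control period).
- camera(name): name is "scene" or "top" or "wrist"; returns a dict with "color" (384x512x3 uint8, blue, green, red), "range_z" (384x512 float32, m along the optical axis (not along the pixel's ray), 0 where there is no reading), "fx", "fy", "cx", "cy" (pixels), "k1" (the pictures are not rectified: a ray, as slopes to the right and down, at radius r is drawn at 1 + k1 r^2 times it, then the intrinsics apply), "T" (4x4, takes a point from camera to world coordinates). Camera axes: x right, y down, z forward; pixel columns grow to the right and rows downward; lengths in m; the calibration is good to about 2 mm. A picture is of the moment at which its call begins.
- job_done(): hands the job in, once; it reports no verdict.
The state is a dict: "time": time; "q": joint angles; "qd": joint speeds; "joint_efforts": joint torques, N m; "ee_pos": TCP position; "tcp_rot": TCP orientation; "wrist_force": force on the tool from outside, world axes, zero at the start; "torque": the same for the moment, N m; "opening": finger opening in m.
Only numpy, scipy, OpenCV 4.12 (cv2) and the standard library are available. Lean on these libraries where they do the work, as an engineer would, in place of code of your own. Each camera call takes 0.05 s, during which the arm holds its last target. There are 200 camera calls.

## Working session

There is one attempt and no reset: what is moved stays moved. The work goes in short steps, Python scripts to look and compute and a tool call to move; the robot and the scene stay as the last step left them, time stands still between calls to the robot, and variables do not carry over. Pictures are saved under pics/ and viewed, about 8 in all and at most 12, crops included, and the job is handed in when it is done.

Besides the shell and the picture viewer there is one more tool, called as name([rows], argument=value, ...), one row to a line, values as JSON. move_arm: Moves the arm, as the interface text tells. Its arguments: {"type":"object","properties":{"deltas":{"type":"array"},"claw":{"type":"number"},"newtons":{"type":"number"}},"required":["deltas"]}

```bash
mkdir -p pics; cat > h.py <<'E'
import numpy as np, cv2
from workcell import get_obs, camera, job_done, grip_point_offset
def snap(n,f):
    c=camera(n); cv2.imwrite(f'pics/{f}.png',c['color']); np.savez(f'pics/{f}.npz',**c); return c
def load(f): return dict(np.load(f'pics/{f}.npz'))
def cloud(c):
    h,w=c['range_z'].shape
    u,v=np.meshgrid(np.arange(w),np.arange(h))
    K=np.array([[c['fx'],0,c['cx']],[0,c['fy'],c['cy']],[0,0,1]],float)
    # distortion: r_d = r(1+k1 r^2)
    p=cv2.undistortPoints(np.stack([u,v],-1).reshape(-1,1,2).astype(float),K,np.array([float(c['k1']),0,0,0]))
    p=p.reshape(h,w,2); z=c['range_z']
    P=np.dstack([p[...,0]*z,p[...,1]*z,z])
    return P@c['T'][:3,:3].T+c['T'][:3,3]
def crop(c,x0,y0,x1,y1,s,f):
    cv2.imwrite(f'pics/{f}.png',cv2.resize(c['color'][y0:y1,x0:x1],None,fx=s,fy=s,interpolation=cv2.INTER_CUBIC))
E
python3 - <<'E'
from h import *
a=snap('top','top0');b=snap('scene','scene0')
cv2.imwrite('pics/both.png',np.vstack([a['color'],b['color']])[:, :])
im=cv2.resize(a['color'],(800,600));cv2.imwrite('pics/top0b.png',im)
print(get_obs(),grip_point_offset,a['T'],b['T'])
E
```

```text
{'time': 0.1, 'q': array([-6.31383114e+01,  5.00929069e+00,  1.00390313e+01,  9.51000983e+01,
        1.53727184e-04,  9.00007239e+01]), 'qd': array([ 0.05815379, -0.07867711,  0.21680819, -0.05240407, -0.07889561,
        0.06909469]), 'joint_efforts': array([-8.86522207e-05, -5.21561372e+01,  4.65654159e+01,  1.61437184e-02,
       -5.84492454e-05,  3.50663788e-05]), 'ee_pos': array([ 0.24841781, -0.49046911,  0.23064143]), 'tcp_rot': array([-9.00703578e+01,  1.52838190e-04, -1.53139035e+02]), 'wrist_force': array([ 0.16732932, -0.00449896,  0.24192337]), 'torque': array([ 0.00297171, -0.00206229, -0.00741454]), 'opening': 0.08533042327177373} 0.0187 [[-0.02514219 -0.99222612  0.12188192  0.4174562 ]
 [-0.99942365  0.02772987  0.0195812  -0.01292189]
 [-0.02280874 -0.12131936 -0.99235144  1.1420769 ]
 [ 0.          0.          0.          1.        ]] [[-0.32150505  0.6174398  -0.71791545  1.35761379]
 [ 0.94689601  0.20584475 -0.24701392  0.25592984]
 [-0.0047371  -0.75920751 -0.65083141  0.82631942]
 [ 0.          0.          0.          1.        ]]
```

View pics/top0b.png

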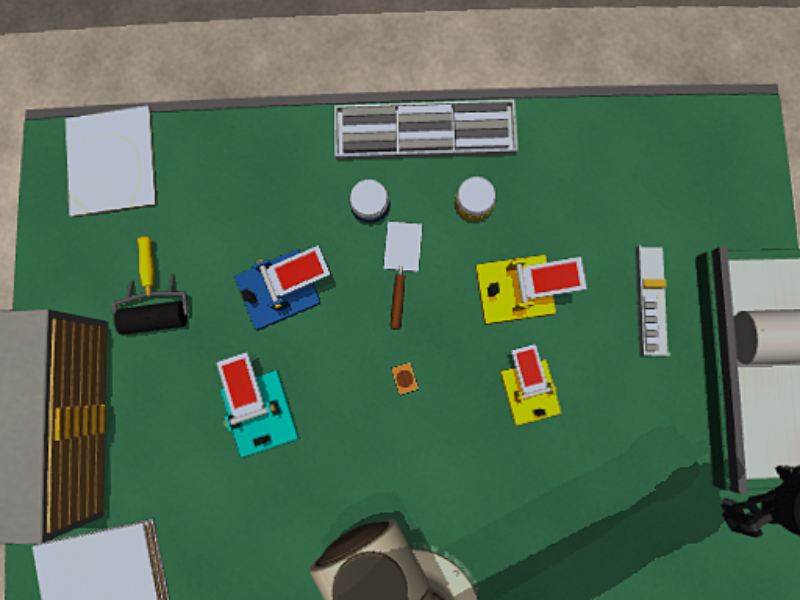

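View pics/scene0.png

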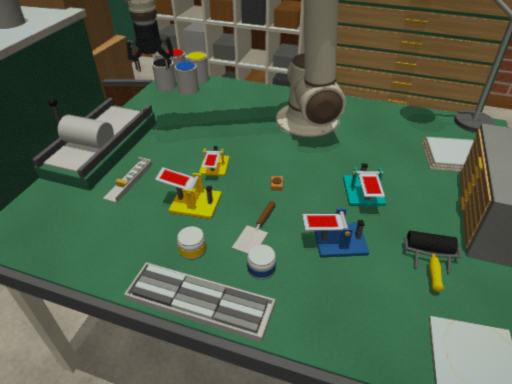

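The top view (800 px wide) shows two yellow stands. The one at (515,288) has a base about 78x60 px and its flag points right. The one at (531,385) is about 50x50 px, so it is the small look-alike. The larger, at (515,288), is the target. I'll confirm it in a crop and measure it.

```bash
python3 - <<'E'
from h import *
c=load('top0'); P=cloud(c)
crop(c,290,145,400,285,5,'crop0')
hsv=cv2.cvtColor(c['color'],cv2.COLOR_BGR2HSV)
H,S,V=[hsv[...,i].astype(int) for i in range(3)]
w=np.zeros(H.shape,bool); w[150:215,300:380]=1
yel=(H>22)&(H<35)&(S>150)&w&(abs(P[...,2]-.014)<.008)
red=((H<8)|(H>172))&(S>150)&w
flag=w&(P[...,2]>.06)
def rect(m,n):
    p=P[m]; r=cv2.minAreaRect(p[:,:2].astype(np.float32)); print(n,m.sum(),r,'z',np.percentile(p[:,2],[5,50,95])); return p
rect(yel,'base');p=rect(red,'red');rect(flag,'flag')
cen=p.mean(0);u,s,vt=np.linalg.svd(p-cen,full_matrices=0);print(cen,vt,s)
# all elevated things
hm=P[...,2]
for n,(a,b,x0,x1) in dict(yst=(215,275,310,365),ytin=(110,145,285,322),stick=(155,232,405,432),knife=(140,212,243,275),block=(230,255,248,270)).items():
    m=np.zeros_like(w);m[a:b,x0:x1]=1;m&=hm>.008;rect(m,n)
E
```

```text
base 915 ((0.5735971927642822, -0.20533007383346558), (0.11019248515367508, 0.13105285167694092), 6.567404747009277) z [0.00988028 0.01376079 0.01734737]
red 441 ((0.5216346383094788, -0.14718835055828094), (0.06085319072008133, 0.3343941569328308), 27.494321823120117) z [0.08256994 0.0911508  0.10062477]
flag 1021 ((0.5370692610740662, -0.14605489373207092), (0.0995294451713562, 0.3438322842121124), 25.793869018554688) z [0.07465091 0.08822043 0.10215907]
[ 0.57956377 -0.25898264  0.09400169] [[ 0.15496403 -0.223723   -0.96225473]
 [-0.1075929   0.96440518 -0.24155003]
 [-0.98204374 -0.14096334 -0.12537711]] [1.09112098 0.45755843 0.24311352]
yst 1198 ((0.3825351297855377, -0.14553514122962952), (0.13149797916412354, 0.2406892478466034), 13.896698951721191) z [0.00894043 0.04633422 0.06392401]
ytin 580 ((0.6017451286315918, -0.06652302294969559), (0.07107748836278915, 0.37721359729766846), 63.111724853515625) z [0.02171967 0.05369651 0.05798806]
stick 622 ((0.5337788462638855, -0.24382662773132324), (0.20512168109416962, 0.4746755063533783), 3.3669190406799316) z [0.01017997 0.02224293 0.0274619 ]
knife 254 ((0.5657731890678406, -0.007743559777736664), (0.29653435945510864, 0.07008711248636246), 4.490265846252441) z [0.00972378 0.01738525 0.02245557]
block 233 ((0.41673392057418823, 0.0011403970420360565), (0.050031546503305435, 0.03530355170369148), 16.858016967773438) z [0.01550245 0.01952223 0.02447767]
```

View pics/crop0.png

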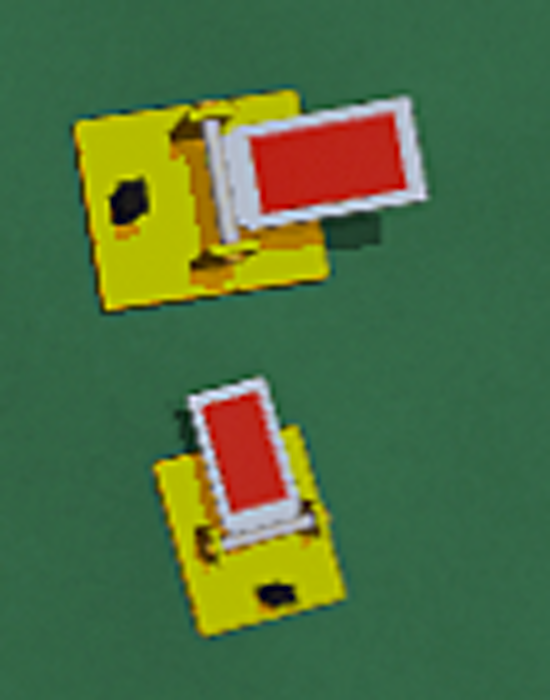

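The crop confirms it. The larger stand is the upper one, with its base spanning crop px (75,90)-(330,310) and its flag's free edge at (410,100)-(425,200). The base fits 110x131 mm, and the small one is much smaller. Next is the flag angle.

```bash
python3 - <<'E'
from h import *
th=np.radians(6.57);ox=np.array([np.cos(th),np.sin(th)]);oy=np.array([-ox[1],ox[0]]);h=np.array([.5736,-.2053])
for n in('top','scene'):
    c=load(n+'0');P=cloud(c);d=P[...,:2]-h;X=d@ox;Y=d@oy;Z=P[...,2]-.075
    m=(abs(X)<.035)&(Y<-.02)&(Y>-.13)&(Z>-.01)&(Z<.06)
    a=np.polyfit(Y[m],Z[m],1);
    r=Z[m]-np.polyval(a,Y[m]);k=abs(r)<.008;a=np.polyfit(Y[m][k],Z[m][k],1)
    print(n,m.sum(),k.sum(),a,'ang',np.arctan(-a[0]),'ends Y',np.percentile(Y[m][k],[1,99]),'X',np.percentile(X[m][k],[1,99]))
o=get_obs();R=cv2.Rodrigues
from scipy.spatial.transform import Rotation as Ro
R=Ro.from_euler('xyz',o['tcp_rot'],degrees=True).as_matrix()
for Yt in (-.15,-.125):
    for zt in(.2,.08):
        g=np.r_[h+oy*Yt,zt];print(Yt,g,'delta tool',R.T@(g-o['ee_pos']))
E
```

```text
top 672 671 [-0.24884847  0.00254258] ang 0.2438945736014184 ends Y [-0.09966067 -0.02091645] X [-0.02677907  0.02821865]
scene 406 406 [-0.23101113  0.00412428] ang 0.2270285021960676 ends Y [-0.10013797 -0.0210562 ] X [-0.02531381  0.03029576]
-0.15 [ 0.59076255 -0.35431492  0.2       ] delta tool [-0.36692571  0.03060159  0.0332543 ]
-0.15 [ 0.59076255 -0.35431492  0.08      ] delta tool [-0.36692539  0.1506015   0.03340166]
-0.125 [ 0.58790213 -0.3294791   0.2       ] delta tool [-0.3755954   0.03063041  0.00980573]
-0.125 [ 0.58790213 -0.3294791   0.08      ] delta tool [-0.37559508  0.15063032  0.00995309]
```

move_arm([
  [[-0.04,0,0.004,-8],[-0.085,0,0.008,-16],[-0.13,0,0.012,-24],[-0.175,0,0.016,-32],[-0.22,0,0.02,-40]],
], claw=0)

```text
time: 0.6
ee_pos: [0.4553, -0.4081, 0.2309]
tcp_rot: [-90.0, 0.0, -112.8]
wrist_force: [0.0, -1.3, -0.2]
opening: 0.0123
```

move_arm([
  [[-0.03,0.0,0.03,-8],[-0.06,0.0,0.06,-16],[-0.09,0.0,0.09,-24],[-0.104,0.01,0.105,-29.7],[-0.104,0.03,0.105,-29.7]],
])

```text
time: 1.1
ee_pos: [0.5942, -0.3532, 0.2006]
tcp_rot: [-89.9, -0.0, -83.1]
wrist_force: [-0.5, -2.0, -0.8]
opening: -0.0002
```

move_arm([
  [[0,0.04,0,0],[0,0.08,0,0],[0,0.11,0,0],[0,0.115,0,0],[0,0.115,0,0]],
])

```text
time: 1.6
ee_pos: [0.5907, -0.3545, 0.0857]
tcp_rot: [-90.1, 0.1, -83.4]
wrist_force: [-0.5, 0.1, 1.3]
opening: 0.0003
```

```bash
cat >> h.py <<'E'
th=np.radians(6.57);ox=np.array([np.cos(th),np.sin(th)]);oy=np.array([-ox[1],ox[0]]);hg=np.array([.5736,-.2053])
def where():
    o=get_obs();d=o['ee_pos'][:2]-hg;print('t',o['time'],'X,Y own',d@ox,d@oy,'z',o['ee_pos'][2],'F own',o['wrist_force'][:2]@ox,o['wrist_force'][:2]@oy,o['wrist_force'][2])
E
python3 - <<'E'
from h import *
where();c=snap('scene','s1');crop(c,120,120,260,230,5,'s1c');where()
E
```

```text
t 1.6 X,Y own -4.663038972077248e-05 -0.1501583375717848 z 0.08568331058215548 F own -0.4845364825868579 0.16413516166478617 1.2541964586163856
t 1.65 X,Y own 0.0006841197719130898 -0.15065821406091706 z 0.08747774285430504 F own -0.30477211404154275 -1.1234464605188468 0.42075110938663096
```

View pics/s1c.png

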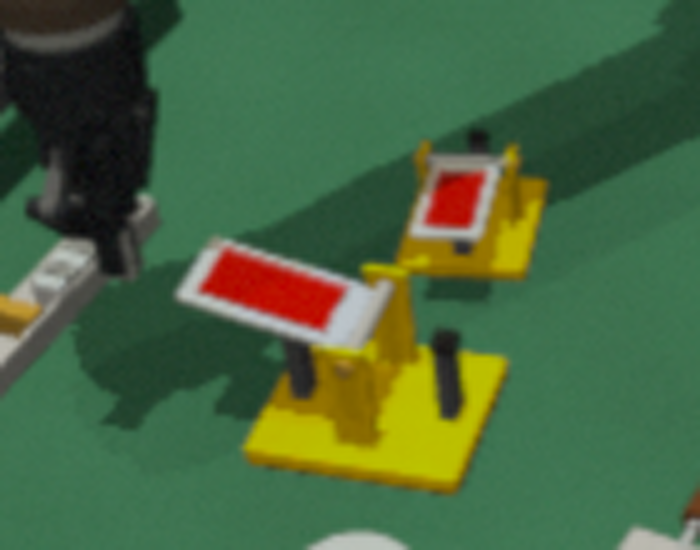

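Fingertips (crop px ~(120,270)) hang outboard of the free edge (~(200,265)), centred on the flag. I'll lower them so the edge sits well above the tips, then come up to contact.

move_arm([
  [[0,0.015,0,0],[-0.015,0.0155,0,0],[-0.028,0.0155,0,0],[-0.034,0.0155,0,0],[-0.034,0.0155,0,0]],
])

```text
time: 2.15
ee_pos: [0.5878, -0.3203, 0.0718]
tcp_rot: [-89.9, -0.0, -83.4]
wrist_force: [0.3, -0.7, 0.4]
opening: -0.0
```

move_arm([
  [[-0.002,-0.002,0,0],[-0.004,-0.008,0,0],[-0.006,-0.014,0,0],[-0.008,-0.02,0,0],[-0.0095,-0.025,0,0]],
])

```text
time: 2.65
ee_pos: [0.5864, -0.3116, 0.0966]
tcp_rot: [-90.0, -0.0, -83.5]
wrist_force: [-0.0, -1.2, -0.6]
opening: 0.0001
```

```bash
python3 - <<'E'
from h import *
where();c=snap('scene','s2');crop(c,120,120,260,230,5,'s2c');where()
E
```

```text
t 2.65 X,Y own 0.0005229793793585672 -0.1070679076980671 z 0.09662305002595784 F own -0.16766527679882637 -1.1576398444246945 -0.5937990410992366
t 2.7 X,Y own 0.0007755396576273153 -0.1069868676048177 z 0.09748147424549908 F own 0.6231335922792064 0.06485340134012392 0.7717888345709938
```

View pics/s2c.png

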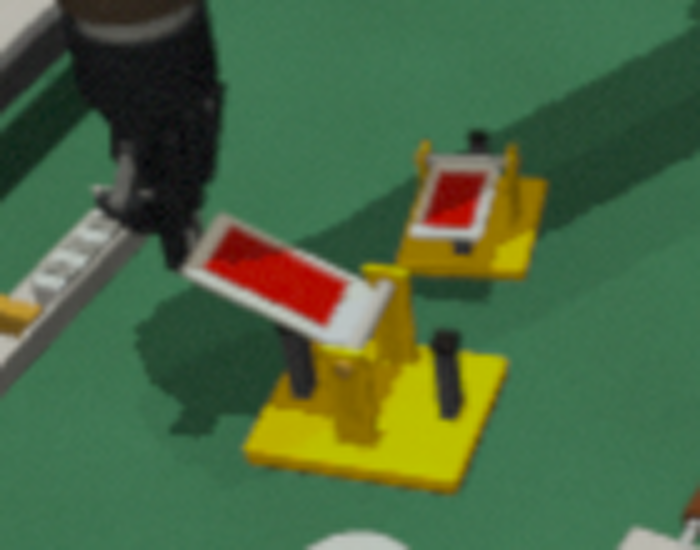

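The flag's free edge has lifted (crop px y 240 → 215) and the stand hasn't moved. I'll continue along the arc.

move_arm([
  [[-0.0055,-0.009,0,0],[-0.011,-0.018,0,0],[-0.016,-0.025,0,0],[-0.021,-0.031,0,0],[-0.027,-0.037,0,0]],
])

```text
time: 3.2
ee_pos: [0.5834, -0.2847, 0.1335]
tcp_rot: [-90.0, -0.0, -83.5]
wrist_force: [2.5, -3.5, 3.0]
opening: 0.0001
```

move_arm([
  [[-0.007,-0.006,0,0],[-0.014,-0.011,0,0],[-0.022,-0.016,0,0],[-0.03,-0.02,0,0],[-0.038,-0.024,0,0]],
])

```text
time: 3.7
ee_pos: [0.5784, -0.2458, 0.1566]
tcp_rot: [-90.1, 0.0, -83.4]
wrist_force: [0.0, -0.1, -0.9]
opening: -0.0001
```

```bash
python3 - <<'E'
from h import *
where();c=snap('scene','s3');crop(c,120,100,260,220,5,'s3c');where()
E
```

```text
t 3.7 X,Y own 0.00016749528918340317 -0.04083258858521189 z 0.15655910606412504 F own 0.016746144606272658 -0.05879866288652483 -0.8694635734900558
t 3.75 X,Y own 0.0004381059927640849 -0.040048893054257954 z 0.15749599233759423 F own 0.8365364771537179 0.9769697854051256 0.8479230919322167
```

View pics/s3c.png

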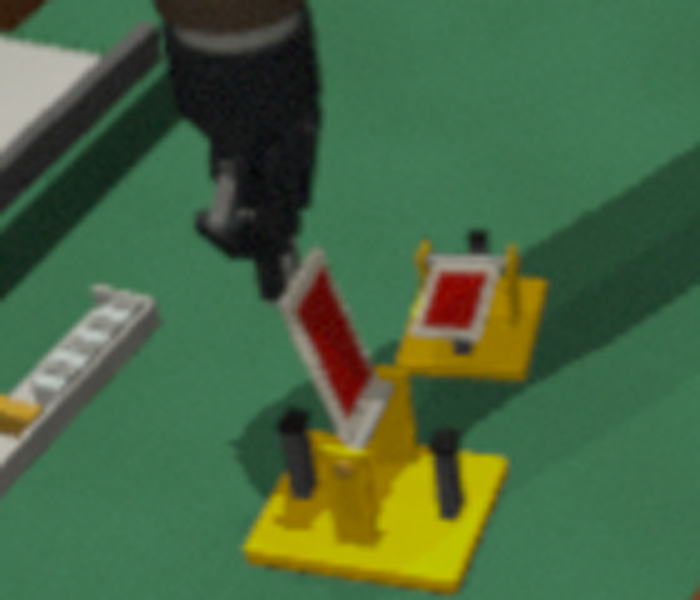

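move_arm([
  [[-0.01,-0.004,0,0],[-0.02,-0.007,0,0],[-0.03,-0.009,0,0],[-0.04,-0.008,0,0],[-0.05,-0.005,0,0]],
])

```text
time: 4.25
ee_pos: [0.5732, -0.1964, 0.1621]
tcp_rot: [-90.0, -0.0, -83.4]
wrist_force: [-0.2, -0.9, 0.9]
opening: -0.0001
```

move_arm([
  [[-0.008,0.003,0,0],[-0.018,0.007,0,0],[-0.0295,0.013,0,0],[-0.039,0.021,0,0],[-0.049,0.0305,0,0]],
])

```text
time: 4.75
ee_pos: [0.5674, -0.1477, 0.1305]
tcp_rot: [-90.0, 0.0, -83.4]
wrist_force: [0.8, -1.0, 0.1]
opening: 0.0003
```

```bash
python3 - <<'E'
from h import *
where();c=snap('scene','s4');crop(c,120,100,260,220,5,'s4c');where()
E
```

```text
t 4.75 X,Y own 0.0003899657813267847 0.057905457588240276 z 0.1305399880587712 F own 0.6453831963370188 -1.0481925511090464 0.09920728006708555
t 4.8 X,Y own -0.00011584922520108142 0.0593139193874133 z 0.12866741174270693 F own 0.8284944002891966 0.4246952226125728 -0.23580618776381146
```

View pics/s4c.png

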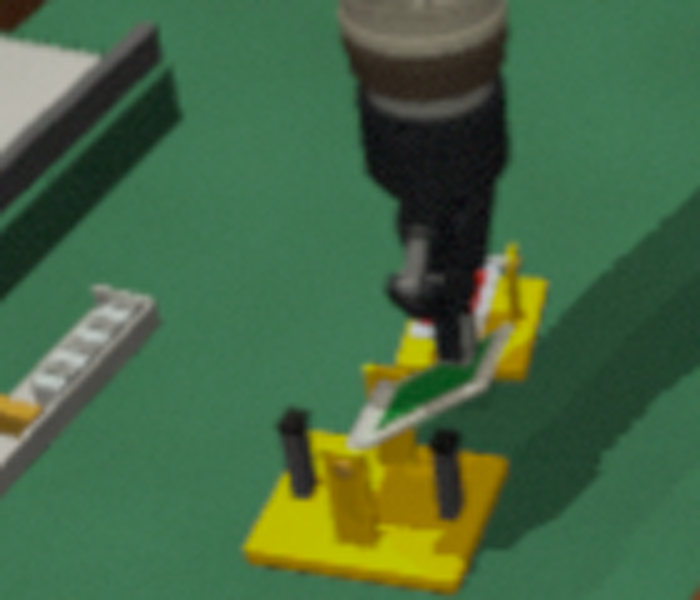

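The flag is past vertical with its green face up and the tips are on its outer end. Pushing it down now.

move_arm([
  [[-0.007,0.01,0,0],[-0.013,0.022,0,0],[-0.016,0.032,0,0],[-0.017,0.041,0,0],[-0.017,0.048,0,0]],
])

```text
time: 5.3
ee_pos: [0.5653, -0.1316, 0.0822]
tcp_rot: [-90.0, 0.0, -83.4]
wrist_force: [0.1, -0.2, 0.4]
opening: 0.0007
```

move_arm([
  [[0,0.001,0,0],[0,0.002,0,0],[0,0.003,0,0],[0,0.004,0,0],[0,0.004,0,0]],
])

```text
time: 5.8
ee_pos: [0.5657, -0.1318, 0.0794]
tcp_rot: [-90.0, -0.0, -83.4]
wrist_force: [-0.1, 0.7, -0.8]
opening: -0.0002
```

No stop contact yet, so I'll press on gently until the force rises.

move_arm([
  [[0,0.0005,0,0],[0,0.001,0,0],[0,0.0015,0,0],[0,0.002,0,0],[0,0.002,0,0]],
])

```text
time: 6.3
ee_pos: [0.5658, -0.1318, 0.0784]
tcp_rot: [-89.9, -0.0, -83.4]
wrist_force: [-3.0, 0.3, 7.4]
opening: 0.0
```

move_arm([
  [[0,0.0005,0,0],[0,0.001,0,0],[0,0.001,0,0]],
])

```text
time: 6.6
ee_pos: [0.5659, -0.1318, 0.0783]
tcp_rot: [-89.9, -0.0, -83.4]
wrist_force: [-5.1, 0.7, 13.8]
opening: -0.0005
```

move_arm([
  [[0,-0.02,0,0],[0,-0.06,0,0],[0,-0.1,0,0],[0.045,-0.13,0,0],[0.09,-0.15,0,0]],
])

```text
time: 7.1
ee_pos: [0.5761, -0.2181, 0.2278]
tcp_rot: [-89.8, -0.1, -83.3]
wrist_force: [0.9, -0.6, -0.5]
opening: -0.0
```

move_arm([
  [[0.045,0,0,0],[0.09,0,0,0],[0.135,0,0,0],[0.18,0,0,0],[0.18,0,0,0]],
])

```text
time: 7.6
ee_pos: [0.5954, -0.4021, 0.221]
tcp_rot: [-90.2, 0.1, -83.7]
wrist_force: [0.4, 0.0, -0.5]
opening: 0.0001
```

```bash
python3 - <<'E'
from h import *
where()
snap('top','t5');c=snap('scene','s5')
cv2.imwrite('pics/s5b.png',cv2.resize(c['color'],(800,600)))
for n,f in(('top','t5'),('scene','s5')):
    c=load(f);P=cloud(c);d=P[...,:2]-hg;X=d@ox;Y=d@oy;Z=P[...,2]-.075
    m=(abs(X)<.035)&(Y>.02)&(Y<.13)&(Z>-.02)&(Z<.04)
    a=np.polyfit(Y[m],Z[m],1);print(n,m.sum(),'slope',a,'Yends',np.percentile(Y[m],[1,99]))
c0=load('top0');c=load('t5')
hsv=cv2.cvtColor(c['color'],cv2.COLOR_BGR2HSV);H,S,V=[hsv[...,i].astype(int) for i in range(3)];P=cloud(c)
w=np.zeros(H.shape,bool);w[150:215,290:380]=1
y=(H>22)&(H<35)&(S>150)&w&(abs(P[...,2]-.014)<.008)
print(cv2.minAreaRect(P[y][:,:2].astype(np.float32)))
E
```

```text
t 7.6 X,Y own -0.000835238519387429 -0.19797111164797876 z 0.22104718890344616 F own 0.4002325565715187 0.002845063158984178 -0.4592914746746295
top 659 slope [-0.00987677  0.0033328 ] Yends [0.02122847 0.10442432]
scene 413 slope [-0.00770798  0.00362271] Yends [0.02137629 0.1057977 ]
((0.5737561583518982, -0.2058534324169159), (0.11002205312252045, 0.13036054372787476), 6.6019673347473145)
```

View pics/s5b.png

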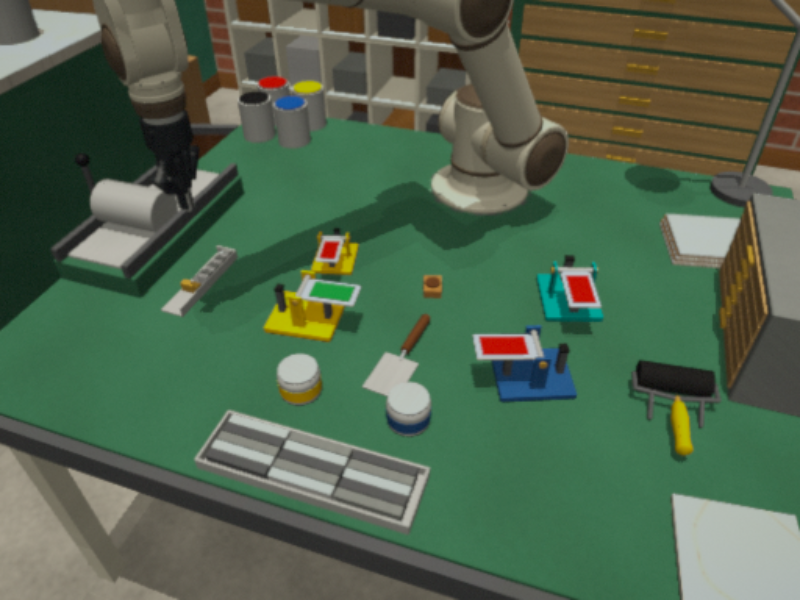

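The flag lies level with its green face up at (335,290). The stand is within 0.6 mm of its first pose, and the blue stand's flag is still red at (505,347). The arm is clear.

```bash
python3 -c "
from h import *
job_done()"
```

```text
the job is handed in; nothing more can be done
```

The larger yellow stand's flag now lies fully down on its other side with the green face up, and I've handed the job in. I pushed it over with the shut fingertips and did not pinch it.

**How it went:** the tool always points down, so the tips could not go flat underneath the flag. I pushed in and up against the lower corner of its free edge, carried it over the hinge, then pressed it onto the stop. The last press reached about 14 N, and the job took about 8 s of the 40 s allowed.

**Last checks before handing in:**
- **Flag:** both cameras put it level, to within 0.01 rad of slope.
- **Stand:** the base moved about 0.5 mm and turned 0.03°, both within measurement noise.
- **Other things:** in the final picture the blue, turquoise and small yellow flags still show red. The bystanders look undisturbed; I judged those by eye only.
- **Robot:** the gripper was clear of everything, with about 0 N at the wrist.

No checks failed. The two cameras' readings of the starting flag angle differed slightly (0.244 and 0.227 rad), which did not affect the push.

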